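# Walk the bench centre home and latch it

## Task

Bring the heavy bench centre home into its locating nest: it is too heavy to shove along in one go, so walk it over the bench by pushing its two front corners in turn, never harder than 25 N, until its back face sits against both stop buttons. Then swing the latch right across its front, with no more than 25 N on the latch either. Keep the bench centre flat on its feet and leave the other things on the bench undisturbed.

Things in the scene. Friction and masses are not known exactly. Their poses are not given: they have to be found in the camera images.
- bench_centre: Bench centre (run-out checker), 4.75 kg +-2 %: grey cast bed 220 mm wide (y) by 100 deep (x), its faces 5 to 38 mm above the bench, on four round pads at x +-26, y +-53 mm. Two fixed headstocks (36 mm wide at y +-78, x -21 to +33, top 62 mm) hold a mandrel (top 66). Origin: middle of the underside, on the bench; x from the front face (robot side) to the back face, y left, z up. Starts 32 to 48 mm short of home
- toe_left (a point): a place to push: front face of the bed, 12 mm in from its left end, 22 mm above the bench. A push here takes 12 to 18 N (more if the pusher also bears down on it) and turns the bed clockwise seen from above, about a point near the right-hand pads, so its middle advances about a third as far as the pushed corner
- toe_right (a point): the same 12 mm in from the right end; a push here turns the bed the other way, about the left-hand pads. (Pushed straight through its middle the bed needs 26 to 31 N: bench friction is 0.6, give or take 6 %; the enamelled faces of the bed are slippery)
- heel_left (a point): point on the back face of the bed, 70 mm left of its middle, 22 mm above the bench; meets stop_left when home
- heel_right (a point): the same, 70 mm right of the middle; meets stop_right when home
- locator: Locating nest of dark steel bar fixed to the bench: a rear bar 300 mm wide, 30 high, with two stop buttons facing the robot, and at each end a side keep 30 mm high. Inner faces of the keeps 242 mm apart (bed 11 mm clear each side) from x = 34 to 64 mm, flared lead-ins down to x = 7 mm. Origin: on the bench where the origin of the seated bench centre belongs; home, both frames agree (x to the rear bar, y left)
- stop_left (a point): tip of the left stop button (18 mm across), at x = 50, y = 70, z = 22 mm of the nest
- stop_right (a point): tip of the right stop button, at x = 50, y = -70, z = 22 mm of the nest
- latch (a joint): latch angle. A steel bar 95 mm long, 14 wide, 14 to 24 mm above the bench, on an upright pivot at the nest's right front. At 0 it points toward the robot and 10 degrees outward (right); it swings clockwise seen from above to its end stop at 1.75 rad, straight across the front of the seated bench centre, 2.5 mm off it. It stays where left (2 N at the knob moves it)
- latch_pivot (a point): the pivot of the latch, at x = -59.5, y = -149, z = 12.5 mm of the nest; it stands on a flat arm 10 mm high along the nest's right side
- latch_knob (a point): middle of the upright black knob on the latch (14 mm across, from 28 to 59 mm above the bench), 66 mm from the pivot along the bar
- hex_key: bystander, leave alone: hex key lying flat; origin in the middle of its underside
- spray_cap: bystander, leave alone: round cap, 50 mm across, 30 mm high; origin in the middle of its underside
- tape_roll: bystander, leave alone: roll of masking tape, 68 mm across; origin in the middle of its underside
- vial: bystander, leave alone: small white lidded jar, 34 mm across, 28 mm high; origin in the middle of its underside
- turned_disc: bystander, leave alone: turned steel disc, 36 mm across, 14 mm high; origin in the middle of its underside
- marker: bystander, leave alone: marker pen, 128 mm long, lying; origin in the middle of its underside
- battery: bystander, leave alone: AA battery, lying; origin in the middle of its underside

How it is judged:
By the outcome, as a careful person would: the job done as asked, in the order asked, and still so for the second after the job is handed in, with the robot touching nothing.
It also fails if it takes over 72 s, if anything falls off the work surface, if the arm or the gripper's body presses on something with over 40 N, if the wrist force passes 120 N, or if a joint passes its speed limit or range.

## Robot

A 6-joint arm with a two-finger parallel gripper is mounted at the origin on a cart in front of the work surface, level with it; the furniture and walls round the work are solid. World frame = base frame: x ahead of the robot, y to its left, z up, the work surface at z = 0. Lengths are in mm, angles in rad, forces in N, time in s.
With the tool pointing down it reaches from about 350 to 875 mm from the base axis. Payload 4.2 kg.
Tool frame: the origin (TCP) lies midway between the tips of the shut fingers; the grasp point (between the pads) lies 19 mm behind it (tcp_to_grasp is the distance from the TCP to the grasp point, in mm); z points along the fingers, y is the line along which they close (so a half turn about z gives the same grasp; the last joint's range is limited). The gripper opens to 85 mm and grips with 20 to 120 N. Pads are 22 mm wide; open, the fingers measure 114 mm over their backs; the gripper's body (76 mm by 85 mm) begins 54 mm behind the grasp point. The pads swing forward as they close: fully open they stand 13 mm farther back than shut.
Start: joints at [-0.913, 0.385, 0.008, 0, -1.194, -0.259], TCP at [242.708, -575.927, 199.312] pointing down, gripper open.
Joint ranges: [-3.14, 3.14], [-1.21, 2.06], [-1.07, 1.41], [-3.16, 2.05], [-2.99, -0.16], [-3.1, 3.1]. Speed limits (rad/s): [2.79, 2.79, 3.14, 3.14, 3.14, 3.14].

## Interface

Orientations are given as a unit quaternion [x, y, z, w].
In Python, from bench import read_state, get_image, job_done, tcp_to_grasp gives the robot as it stands.
- The arm moves only by the tool jog_arm, never from a script. Its argument "plan" is a list of rows, each a list of 3 entries, a list of its own where there are three numbers: the finger opening in mm, from 0 to 85.4, then the shift along the tool's x, y, z as a fraction of full scale, then the turn, a rotation vector about the tool's x, y, z as a fraction of full scale. A call has 1 to 10 rows; each row is the pose to reach, as a shift and turn from the pose commanded when the call began, along the tool's axes at that moment; what a row does not reach only later rows make up. Full scale, the value 1, is 0.1 m for a shift and 60 degrees for a turn. A row lasts 1/8 s, in which the tool goes at most 62.5 mm and 10.7 degrees, less where a joint would pass 70% of its speed; a pose out of reach is approached as far as the arm can. A call with a number of a shift or a turn outside -1 to 1 is refused whole. A call with a gripper value outside its range is refused whole. The fingers move at their own pace and stop on an object; the grip force is fixed at half the most. Time passes only in rows, so rows that repeat a pose let the fingers close. It gives the time, the measured TCP pose, the force, the opening and the grip force at its end, in the units of the state.
- read_state(): the state, without advancing time (a new reading comes with each control period).
- get_image(name): name is "scene" or "top" or "wrist"; returns a dict with "img" (420x560x3 uint8, red, green, blue), "range_z" (420x560 float32, mm along the optical axis (not along the pixel's ray), 0 where there is no reading), "intrinsics" (3x3 intrinsics, pixels), "extrinsics" (4x4, takes a point from camera to world coordinates); the wrist camera has in their place "tool_from_camera" (4x4, takes a point from camera to tool coordinates, whose origin is the TCP and whose axes are the flange's). Camera axes: x right, y down, z forward; pixel columns grow to the right and rows downward; lengths in mm; the calibration is good to about 2 mm. The wrist camera is an equidistant fisheye: a pixel r from the principal point sees the ray r / f radians off the axis. A picture is of the moment at which its call begins: read the wrist's pose just before it.
- job_done(): hands the job in; it is judged then, once.
The state is a dict: "clock": time; "joints": joint angles; "joint_vel": joint speeds; "joint_efforts": joint torques, N m; "position": TCP position; "ee_rot": TCP orientation; "contact_force": force on the tool from outside, world axes, zero at the start; "wrist_torque": the same for the moment, N m; "gripper_width": finger opening in mm; "grasp_force": force on a finger pad.
Only numpy, scipy, OpenCV 4.12 (cv2) and the standard library are available. Lean on these libraries where they do the work, as an engineer would, in place of code of your own. Each camera call takes 0.05 s, during which the arm holds its last target. There are 200 camera calls.

## Working session

There is one attempt and no reset: what is moved stays moved. The work goes in short steps, Python scripts to look and compute and a tool call to move; the robot and the scene stay as the last step left them, time stands still between calls to the robot, and variables do not carry over. Pictures are saved under pics/ and viewed, at most 10 in all, crops included, and the job is handed in when it is done.

Besides the shell and the picture viewer there is one more tool, called as name([rows], argument=value, ...), one row to a line, values as JSON. jog_arm: Moves the arm, as the interface text tells. Its arguments: {"type":"object","properties":{"plan":{"type":"array"}},"required":["plan"]}

```bash
ls; mkdir -p pics
python3 - <<'E'
from bench import *
import cv2,numpy as np
print(read_state())
for n in("top","scene"):
    d=get_image(n); cv2.imwrite(f"pics/{n}0.png",d["img"][:,:,::-1]); np.savez(f"{n}0.npz",**d)
    print(n,d["intrinsics"].round(2).tolist(),d["extrinsics"].round(3).tolist())
E
```

```text
pics
{'clock': 0.0, 'joints': array([-9.13374428e-01,  3.85526814e-01,  6.62731073e-03, -4.95994203e-04,
       -1.19401254e+00, -2.58610179e-01]), 'joint_vel': array([-0.00076375, -0.00295418,  0.00134756,  0.00097621, -0.00057225,
       -0.0013918 ]), 'joint_efforts': array([-5.92761603e-05, -3.92293239e+01,  1.88406301e+01,  4.18622687e+00,
       -4.57365881e-03,  3.74315917e-06]), 'position': array([ 242.46502615, -575.33727733,  198.24064835]), 'ee_rot': array([-1.97997205e-01,  9.80201987e-01,  1.05074889e-03, -2.61006522e-04]), 'contact_force': array([ 0.71634029, -0.11486161, -0.09077248]), 'wrist_torque': array([-0.03422145, -0.009379  , -0.05270708]), 'grasp_force': 0.0, 'gripper_width': 85.5270266523131}
top [[492.88, 0.0, 276.8], [0.0, 492.88, 206.22], [0.0, 0.0, 1.0]] [[-0.021, -0.993, 0.115, 418.421], [-1.0, 0.02, -0.009, 32.872], [0.007, -0.115, -0.993, 1321.592], [0.0, 0.0, 0.0, 1.0]]
scene [[488.37, 0.0, 285.19], [0.0, 488.37, 204.96], [0.0, 0.0, 1.0]] [[0.759, -0.493, 0.426, -88.502], [-0.652, -0.564, 0.507, -767.962], [-0.01, -0.662, -0.749, 1214.027], [0.0, 0.0, 0.0, 1.0]]
```

View pics/top0.png

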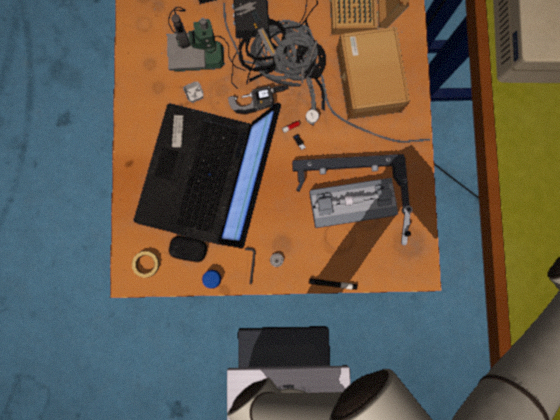

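View pics/scene0.png

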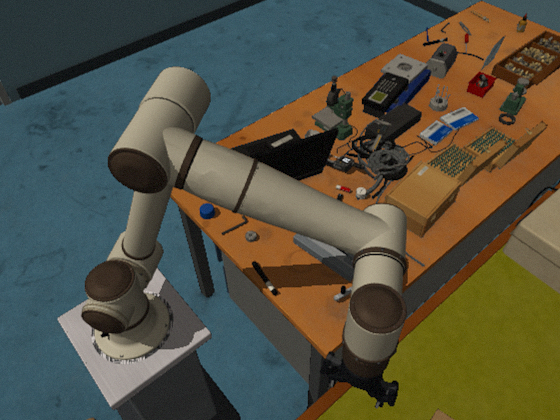

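The top view shows the bed at about (353,203), the nest behind it at (350,165), the latch at about (405,225) and the marker in front at (333,285). The scene view is blocked by the arm. I'll enlarge the top view and get rough positions.

```bash
cat > h.py <<'E'
import numpy as np,cv2
from scipy.spatial.transform import Rotation as R
def cloud(d):
    K,T=d["intrinsics"],d["extrinsics"]; z=d["range_z"].astype(float)
    v,u=np.indices(z.shape)
    p=np.stack([(u-K[0,2])/K[0,0]*z,(v-K[1,2])/K[1,1]*z,z],-1)
    return p@T[:3,:3].T+T[:3,3]
def onplane(d,uv,h):
    K,T=d["intrinsics"],d["extrinsics"]; uv=np.atleast_2d(uv).astype(float)
    r=np.c_[(uv-K[:2,2])/[K[0,0],K[1,1]],np.ones(len(uv))]@T[:3,:3].T
    return T[:3,3]+r*((h-T[2,3])/r[:,2])[:,None]
E
python3 - <<'E'
from h import *
d=dict(np.load("top0.npz")); P=cloud(d)
c=d["img"][130:310,230:450,::-1]; cv2.imwrite("pics/topc.png",cv2.resize(c,None,fx=3.5,fy=3.3,interpolation=cv2.INTER_CUBIC))
for n,uv in dict(bed=(353,203),table=(300,240),knob=(405,238),rear=(350,162),marker=(333,285),disc=(277,259)).items(): print(n,P[uv[1],uv[0]].round(1))
Z=P[...,2]; m=np.zeros(Z.shape,bool); m[140:260,280:430]=1
b=((Z>28)&m&(Z<46)).astype(np.uint8)
n,l,s,ce=cv2.connectedComponentsWithStats(b)
for i in range(1,n):
    if s[i,4]>40:
        q=P[l==i]; r=cv2.minAreaRect(q[:,:2].astype(np.float32)); print(s[i],q.mean(0).round(1),[np.round(x,1) for x in r])
E
```

```text
bed [ 569.6 -176.6   56.6]
table [479.2 -39.8   2.6]
knob [ 477.7 -314.3   28.7]
rear [ 682.2 -176.5   34.2]
marker [ 359.2 -122.3   17.9]
disc [429.8  22.8  15.9]
[ 292  154  113   37 1166] [ 676.8 -173.9   31.6] [array([ 656.4, -172.7]), array([ 81.9, 299.7]), np.float64(2.2)]
[ 310  178   88   50 2278] [ 569.9 -179.1   39.3] [array([ 574.1, -181.1]), array([100.5, 221.4]), np.float64(7.8)]
```

View pics/topc.png

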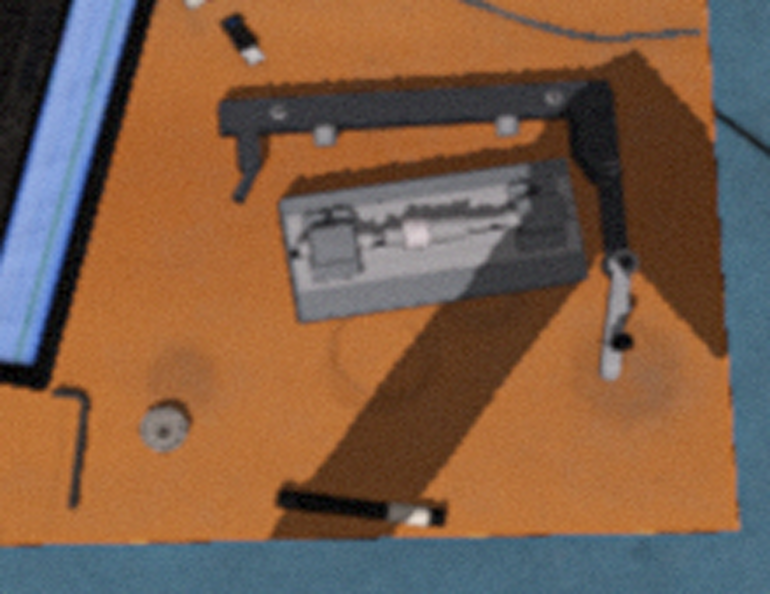

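The crop shows the bed rotated CCW relative to the nest. The stop tips are at about (325,146) and (507,133), the latch pivot at (622,262) and the knob at (622,341), all in crop pixels. Next I'll compute the frames and the move to a pose in front of the left toe.

Run:
```python
from h import *
from bench import *
d=dict(np.load("top0.npz"))
f=lambda c:(c[0]/3.5+230,c[1]/3.3+130)
sl,sr=onplane(d,[f((325,147)),f((507,134))],22)
piv=onplane(d,f((622,262)),24)[0]; kn=onplane(d,f((621,341)),59)[0]
yaw=np.arctan2(-(sl-sr)[0],(sl-sr)[1])
ex=np.array([np.cos(yaw),np.sin(yaw)]);ey=np.array([-ex[1],ex[0]])
print(sl,sr,"len",np.linalg.norm(sl-sr),"yaw",np.degrees(yaw))
O=((sl+sr)/2)[:2]-50*ex; print("origin",O,"pivot in nest",(piv[:2]-O)@ex,(piv[:2]-O)@ey,"knob",kn)
# bed top face corners
tc=onplane(d,[f((279,199)),f((569,158)),f((587,268)),f((300,310))],38); print(tc.round(1))
print("marker/disc",onplane(d,[f((280,497)),f((444,515))],10).round(0).tolist())
w=get_image("wrist"); print(w["intrinsics"].round(1).tolist(),w["tool_from_camera"].round(3).tolist())
```

```text
[ 651.96434175 -104.50205842   22.        ] [ 659.98574714 -244.31177971   22.        ] len 140.0396412197375 yaw 3.2836728157995094
origin [ 606.05713546 -177.27089576] pivot in nest -61.010820644217034 -146.11010013801337 knob [ 488.10805248 -313.03633489   59.        ]
[[ 607.7  -66.9   38. ]
 [ 636.6 -286.9   38. ]
 [ 547.8 -296.2   38. ]
 [ 518.6  -80.    38. ]]
marker/disc [[372.0, -63.0, 10.0], [355.0, -186.0, 10.0]]
[[325.2, 0.0, 277.7], [0.0, 325.2, 211.6], [0.0, 0.0, 1.0]] [[0.0, -0.956, -0.293, 74.597], [1.0, 0.0, 0.001, -1.348], [-0.001, -0.293, 0.956, -173.928], [0.0, 0.0, 0.0, 1.0]]
```

jog_arm([
  [0, [-0.33, 0.29, 0], [0, 0, 0]],
  [0, [-0.66, 0.58, 0], [0, 0, 0]],
  [0, [-1, 0.88, 0], [0, 0, 0]],
])

```text
clock: 0.52
position: [300.9, -454.7, 198.9]
ee_rot: [-0.198, 0.98, 0.0, -0.0]
contact_force: [0.7, 0.4, 0.3]
gripper_width: 32.5
grasp_force: 0.0
```

jog_arm([
  [0, [-0.33, 0.29, 0], [0, 0, 0]],
  [0, [-0.66, 0.58, 0], [0, 0, 0]],
  [0, [-1, 0.88, 0], [0, 0, 0]],
])

```text
clock: 0.9
position: [359.0, -334.7, 199.1]
ee_rot: [-0.198, 0.98, 0.0, -0.0]
contact_force: [-0.0, 0.4, 1.0]
gripper_width: -0.2
grasp_force: 0.0
```

jog_arm([
  [0, [-0.33, 0.29, 0], [0, 0, 0]],
  [0, [-0.66, 0.58, 0], [0, 0, 0]],
  [0, [-1, 0.88, 0], [0, 0, 0]],
])

```text
clock: 1.27
position: [416.9, -214.7, 199.2]
ee_rot: [-0.198, 0.98, 0.0, -0.0]
contact_force: [0.2, -0.2, 0.1]
gripper_width: -0.3
grasp_force: 0.0
```

jog_arm([
  [0, [-0.33, 0.29, 0], [0, 0, 0.16]],
  [0, [-0.66, 0.58, 0], [0, 0, 0.33]],
  [0, [-1, 0.88, 0], [0, 0, 0.33]],
  [0, [-1, 0.88, 0], [0, 0, 0.33]],
])

```text
clock: 1.78
position: [475.5, -94.1, 199.0]
ee_rot: [-0.029, 1.0, 0.0, -0.0]
contact_force: [-0.1, -0.6, -0.5]
gripper_width: -0.2
grasp_force: 0.0
```

```bash
cat >> h.py <<'E'
def grabw(tag):
    from bench import get_image,read_state
    s=read_state(); d=get_image("wrist"); d.update(pos=s["position"],q=s["ee_rot"])
    np.savez(f"w{tag}.npz",**d); cv2.imwrite(f"pics/w{tag}.png",d["img"][:,:,::-1]); return d
def won(d,uv,h):
    K=d["intrinsics"]; uv=np.atleast_2d(uv).astype(float)
    a=(uv-K[:2,2])/K[0,0]; r=np.linalg.norm(a,axis=1)+1e-12
    ray=np.c_[a*(np.sin(r)/r)[:,None],np.cos(r)]
    T=d["tool_from_camera"]; Q=R.from_quat(d["q"]).as_matrix()
    c=Q@T[:3,3]+d["pos"]; w=ray@T[:3,:3].T@Q.T
    return c+w*((h-c[2])/w[:,2])[:,None]
E
python3 -c "
from h import *
grabw('a')"
```

```text
(no output)
```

View pics/wa.png

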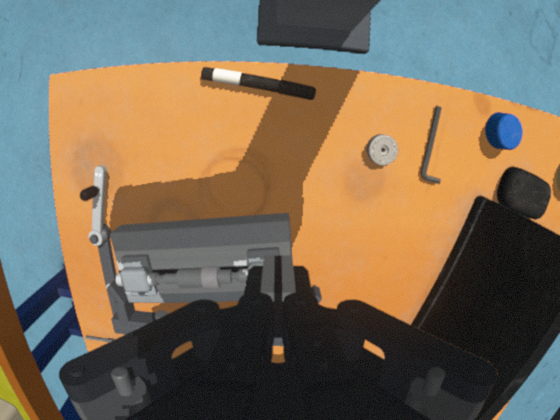

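The wrist view shows the bed's front face. Its lower edge runs from (111,229) to (290,213) and its upper edge from (116,248) to (291,237). The latch pivot is at (97,238).

Run:
```python
from h import *
d=dict(np.load("wa.npz"))
print(won(d,[(290,213),(111,229)],5).round(1).tolist()); t=won(d,[(291,237),(116,248)],38); print(t.round(1).tolist())
v=t[0]-t[1]; print(np.hypot(*v[:2]),np.degrees(np.arctan2(-v[0],v[1])))
print("piv",won(d,(97,238),24).round(1),"knob",won(d,(86,193),59).round(1),"disc",won(d,(382,150),14).round(0),"marker",won(d,[(204,73),(314,92)],8).round(0).tolist())
```

```text
[[514.9, -77.8, 5.0], [550.7, -311.3, 5.0]]
[[532.5, -76.7, 38.0], [561.9, -288.4, 38.0]]
213.71689893339132 7.918218978897394
piv [[ 557.2 -323.9   24. ]] knob [[ 488.  -309.8   59. ]] disc [[431.  22.  14.]] marker [[356.0, -184.0, 8.0], [373.0, -60.0, 8.0]]
```

jog_arm([
  [0, [0, 0, 0.4], [0, 0, 0]],
  [0, [0, 0, 0.8], [0, 0, 0]],
  [0, [0, 0, 1], [0, 0, 0]],
])

```text
clock: 2.2
position: [472.5, -97.3, 97.2]
ee_rot: [-0.026, 1.0, -0.0, -0.002]
contact_force: [-0.2, -0.2, -0.4]
gripper_width: 0.0
grasp_force: 0.0
```

jog_arm([
  [0, [0, 0.03, 0.4], [0, 0, 0]],
  [0, [0, 0.03, 0.7], [0, 0, 0]],
  [0, [0, 0.03, 0.84], [0, 0, 0]],
  [0, [0, 0.03, 0.84], [0, 0, 0]],
])

```text
clock: 2.7
position: [473.9, -93.9, 14.9]
ee_rot: [-0.026, 1.0, -0.0, -0.001]
contact_force: [-0.4, -0.0, 0.4]
gripper_width: -0.2
grasp_force: 0.0
```

jog_arm([
  [0, [-0.1, 0, 0], [0, 0, 0]],
  [0, [-0.14, 0, 0], [0, 0, 0]],
  [0, [-0.18, 0, 0], [0, 0, 0]],
])

```text
clock: 3.08
position: [493.4, -92.2, 16.0]
ee_rot: [-0.027, 1.0, 0.0, 0.001]
contact_force: [-0.7, 0.0, 0.2]
gripper_width: 0.2
grasp_force: 0.0
```

jog_arm([
  [0, [-0.03, 0, 0], [0, 0, 0]],
  [0, [-0.05, 0, 0], [0, 0, 0]],
  [0, [-0.07, 0, 0], [0, 0, 0]],
])

```text
clock: 3.45
position: [499.4, -91.9, 15.3]
ee_rot: [-0.027, 1.0, -0.0, -0.0]
contact_force: [-0.4, 0.1, 0.8]
gripper_width: 0.1
grasp_force: 0.0
```

jog_arm([
  [0, [-0.02, 0, 0], [0, 0, 0]],
  [0, [-0.04, 0, 0], [0, 0, 0]],
])

```text
clock: 3.7
position: [503.5, -91.7, 15.3]
ee_rot: [-0.027, 1.0, -0.0, -0.0]
contact_force: [-0.9, 0.2, -0.4]
gripper_width: 0.2
grasp_force: 0.0
```

jog_arm([
  [0, [-0.02, 0, 0], [0, 0, 0]],
  [0, [-0.04, 0, 0], [0, 0, 0]],
  [0, [-0.06, 0, 0], [0, 0, 0]],
])

```text
clock: 4.08
position: [509.6, -91.4, 15.3]
ee_rot: [-0.027, 1.0, -0.0, 0.0]
contact_force: [-0.3, -0.3, 0.2]
gripper_width: -0.4
grasp_force: 0.0
```

jog_arm([
  [0, [-0.02, 0, 0], [0, 0, 0]],
  [0, [-0.04, 0, 0], [0, 0, 0]],
])

```text
clock: 4.32
position: [513.5, -91.2, 15.3]
ee_rot: [-0.027, 1.0, 0.0, -0.0]
contact_force: [0.3, 1.1, 1.1]
gripper_width: 0.2
grasp_force: 0.0
```

jog_arm([
  [0, [-0.02, 0, 0], [0, 0, 0]],
  [0, [-0.04, 0, 0], [0, 0, 0]],
])

```text
clock: 4.58
position: [517.5, -90.9, 15.3]
ee_rot: [-0.027, 1.0, -0.0, -0.0]
contact_force: [0.2, 0.8, -0.6]
gripper_width: 0.1
grasp_force: 0.0
```

jog_arm([
  [0, [-0.02, 0, 0], [0, 0, 0]],
  [0, [-0.04, 0, 0], [0, 0, 0]],
])

```text
clock: 4.82
position: [521.6, -90.7, 15.3]
ee_rot: [-0.027, 1.0, 0.0, 0.0]
contact_force: [-0.1, 0.3, 0.5]
gripper_width: -0.1
grasp_force: 0.0
```

```bash
python3 -c "
from h import *
d=grabw('b')"
```

```text
(no output)
```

View pics/wb.png

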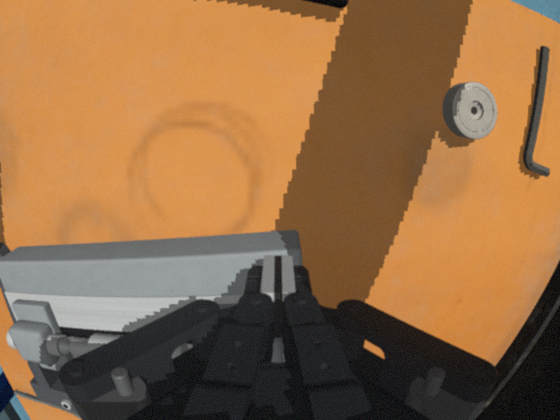

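The wrist view shows the fingertips at about (280,255), close to the bed's front-left corner at (300,232–262). I'll resolve the distances with the range image.

Run:
```python
from h import *
d=dict(np.load("wb.npz"))
K=d["intrinsics"];T=d["tool_from_camera"];Q=R.from_quat(d["q"]).as_matrix()
def p3(u,v):
    z=float(d["range_z"][v,u]); a=(np.array([u,v])-K[:2,2])/K[0,0]; r=np.linalg.norm(a)+1e-9
    ray=np.r_[a*np.sin(r)/r,np.cos(r)]; c=ray*z/ray[2]; return (Q@(T[:3,:3]@c+T[:3,3])+d["pos"]).round(1).tolist()
for u in (150,240,292): print(u,[(v,p3(u,v)) for v in range(226,270,4)])
for v in (250,256,262,270,280,290): print(v,[p3(u,v) for u in (255,267,280,293)])
t=Q.T@(np.array([0,0,0])); c=np.linalg.inv(T)@[0,0,0,1]; c=c[:3]; th=np.arctan2(np.hypot(*c[:2]),c[2]); print("TCP px",K[:2,2]+K[0,0]*th*c[:2]/np.hypot(*c[:2]))
```

```text
150 [(226, [519.9, -175.3, -0.7]), (230, [522.7, -175.5, -0.5]), (234, [525.5, -175.7, -0.5]), (238, [528.4, -176.0, -0.5]), (242, [525.3, -170.5, 12.9]), (246, [524.8, -167.7, 20.1]), (250, [525.0, -165.8, 25.2]), (254, [524.8, -163.6, 31.0]), (258, [525.2, -162.1, 35.2]), (262, [526.7, -161.5, 37.0]), (266, [529.0, -161.7, 37.3])]
240 [(226, [516.0, -115.3, 0.2]), (230, [519.0, -115.4, -0.8]), (234, [517.6, -114.3, 9.6]), (238, [517.6, -113.6, 16.0]), (242, [517.4, -112.9, 22.5]), (246, [518.0, -112.4, 26.7]), (250, [518.0, -111.9, 32.0]), (254, [519.0, -111.6, 34.9]), (258, [519.7, -111.2, 38.2]), (262, [522.6, -111.3, 37.1]), (266, [524.6, -111.2, 37.7])]
292 [(226, [514.8, -83.1, -1.3]), (230, [513.6, -83.6, 9.0]), (234, [513.4, -83.9, 16.2]), (238, [513.9, -84.1, 21.1]), (242, [513.2, -84.5, 28.8]), (246, [514.4, -84.5, 31.4]), (250, [515.1, -84.6, 35.0]), (254, [516.5, -84.6, 36.9]), (258, [518.7, -84.5, 37.2]), (262, [510.9, -85.9, 58.1]), (266, [511.6, -85.9, 60.6])]
250 [[516.7, -103.8, 33.8], [515.7, -97.5, 35.2], [515.4, -90.8, 35.1], [514.9, -84.1, 35.5]]
256 [[519.0, -103.6, 36.3], [511.9, -97.2, 50.9], [511.4, -91.2, 51.1], [517.3, -84.1, 37.6]]
262 [[522.1, -103.5, 36.9], [511.7, -97.1, 57.7], [511.7, -91.2, 57.0], [520.7, -83.8, 37.7]]
270 [[515.5, -102.3, 58.7], [510.9, -96.8, 66.9], [510.7, -91.3, 66.7], [510.3, -85.9, 66.9]]
280 [[516.0, -101.7, 67.2], [511.7, -96.6, 74.1], [511.3, -91.4, 74.4], [510.5, -86.2, 75.5]]
290 [[515.3, -101.2, 76.6], [511.5, -96.4, 82.4], [511.6, -91.4, 81.8], [511.2, -86.5, 82.2]]
TCP px [279.32826088 245.95950244]
```

Run:
```python
from h import *
import bench
print("t2g",bench.tcp_to_grasp, bench.tcp_to_grasp() if callable(bench.tcp_to_grasp) else "")
for n in "ab":
    d=dict(np.load(f"w{n}.npz")); K=d["intrinsics"];T=d["tool_from_camera"]
    def p(u,v):
        z=float(d["range_z"][v,u]); a=(np.array([u,v])-K[:2,2])/K[0,0]; r=np.linalg.norm(a)+1e-9
        ray=np.r_[a*np.sin(r)/r,np.cos(r)]; return (T[:3,:3]@(ray*z/ray[2])+T[:3,3]).round(1).tolist()
    for u in (270,280,288): print(n,u,[(v,p(u,v),d["img"][v,u].tolist()) for v in range(240,272,3)])
print(bench.read_state())
```

```text
t2g 18.700000000000003 
a 270 [(240, [-61.4, -9.2, 160.9], [99, 98, 100]), (243, [-65.1, -9.3, 161.0], [113, 113, 113]), (246, [-68.5, -9.3, 160.5], [111, 111, 109]), (249, [-69.3, -9.2, 153.9], [84, 85, 85]), (252, [-72.0, -9.1, 151.9], [95, 99, 96]), (255, [-76.3, -9.2, 153.3], [90, 90, 89]), (258, [10.0, -4.6, -37.6], [94, 90, 91]), (261, [10.1, -4.5, -41.0], [87, 86, 85]), (264, [9.8, -4.4, -43.5], [88, 87, 85]), (267, [10.3, -4.4, -47.4], [88, 90, 89]), (270, [10.5, -4.3, -50.8], [88, 88, 85])]
a 280 [(240, [-61.7, 1.9, 161.5], [99, 102, 99]), (243, [-64.9, 1.9, 160.7], [116, 114, 113]), (246, [-68.9, 1.9, 161.5], [115, 118, 115]), (249, [-72.0, 1.9, 160.1], [116, 114, 114]), (252, [-76.2, 1.9, 161.3], [115, 113, 114]), (255, [-79.4, 1.9, 160.3], [82, 80, 81]), (258, [10.0, 0.1, -37.6], [46, 38, 38]), (261, [9.7, 0.0, -40.2], [41, 34, 34]), (264, [10.3, 0.0, -44.6], [44, 40, 36]), (267, [10.8, -0.0, -48.4], [44, 36, 33]), (270, [10.5, -0.0, -50.8], [38, 33, 25])]
a 288 [(240, [-61.7, 10.7, 161.5], [101, 102, 98]), (243, [-64.8, 10.7, 160.4], [119, 118, 115]), (246, [-68.5, 10.8,
[... 1849 characters left out ...]
01,  4.36826369e-01, -4.51941225e-01,  1.39047275e-04,
       -6.81706795e-01, -1.65199838e+00]), 'joint_vel': array([ 2.31931136e-04, -1.74863290e-03, -3.77184284e-03,  9.89160922e-05,
        2.58093890e-03, -2.97224237e-03]), 'joint_efforts': array([-2.43618584e-02, -3.59000731e+01,  1.24628198e+01,  2.75478467e+00,
       -5.04204480e-02,  3.83806091e-04]), 'position': array([521.8686302 , -90.70025333,  15.32785424]), 'ee_rot': array([-2.66680057e-02,  9.99644332e-01, -2.62404754e-05,  1.64749517e-04]), 'contact_force': array([ 1.4471476 , -0.51000323,  0.26577459]), 'wrist_torque': array([ 0.00658585, -0.01511252, -0.001197  ]), 'grasp_force': 0.0, 'gripper_width': 0.15343381978402898}
```

Run:
```python
from h import *
from bench import *
d=get_image("scene"); K,T=d["intrinsics"],d["extrinsics"]
i=d["img"][:,:,::-1].copy()
for z in (15.3,48):
    c=np.linalg.inv(T)@[521.8,-90.7,z,1]; u=K[:2,:2]@(c[:2]/c[2])+K[:2,2]; print(z,u)
u=u.astype(int); c=i[max(u[1]-70,0):u[1]+70,u[0]-90:u[0]+90]; print(u[1]-70,u[0]-90)
cv2.imwrite("pics/sc.png",cv2.resize(c,None,fx=4,fy=4,interpolation=cv2.INTER_CUBIC))
```

```text
15.3 [296.06822067 241.1226108 ]
48 [296.14279249 234.56024874]
164 206
```

View pics/sc.png

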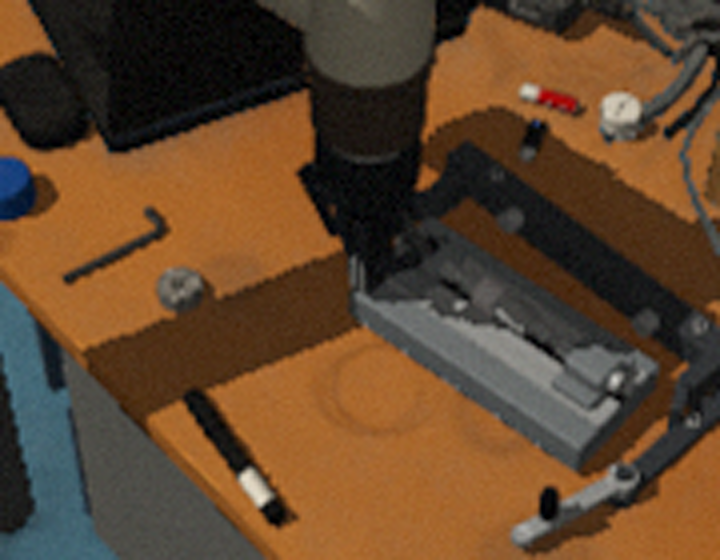

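The scene crop shows the fingertips ending just above the bed top at about (360,285). So the real tips seem to stop roughly 35 mm short of the reported TCP. I'll check the gripper's own profile in tool coordinates before lowering.

Run:
```python
from h import *
d=dict(np.load("wa.npz")); K=d["intrinsics"];T=d["tool_from_camera"]
z=d["range_z"].astype(float); v,u=np.indices(z.shape); a=np.stack([u-K[0,2],v-K[1,2]],-1)/K[0,0]; r=np.linalg.norm(a,axis=-1)+1e-9
ray=np.concatenate([a*(np.sin(r)/r)[...,None],np.cos(r)[...,None]],-1)
p=(ray*(z/ray[...,2])[...,None])@T[:3,:3].T+T[:3,3]
m=(z>0)&(z<190)&(p[...,2]<20)
print(m.sum())
for lo in range(-140,20,10):
    k=m&(p[...,2]>=lo)&(p[...,2]<lo+10)
    if k.sum()>5: q=p[k]; print(lo,k.sum(),"x",np.percentile(q[:,0],[1,50,99]).round(0),"y",np.percentile(q[:,1],[1,50,99]).round(0))
```

```text
49737
-140 1860 x [10. 19. 20.] y [-33.   6.  32.]
-130 11054 x [-0. 10. 20.] y [-59.  -1.  57.]
-120 9661 x [ 1. 11. 17.] y [-59.  -1.  57.]
-110 7818 x [-8. 11. 17.] y [-52.  -1.  50.]
-100 4106 x [-9. 11. 17.] y [-46.  -4.  43.]
-90 5358 x [-9. 11. 13.] y [-38.  -4.  36.]
-80 1730 x [-9. 11. 13.] y [-31.   1.  28.]
-70 931 x [-11.   9.  11.] y [-14.  -1.  12.]
-60 2560 x [-121.  -57.   11.] y [-13. 160. 181.]
-50 1721 x [-115.  -40.   11.] y [-14. 161. 184.]
-40 1133 x [-94. -45.  11.] y [-10. 174. 191.]
-30 890 x [-91. -43.  -4.] y [165. 183. 197.]
-20 611 x [-63. -24.   5.] y [178. 192. 204.]
-10 285 x [-33.  -8.   6.] y [191. 201. 209.]
0 19 x [-5.  1.  5.] y [204. 207. 209.]
```

Everything on the gripper sits about 37 mm back along the tool axis, so the true tip is about 37 mm above the reported TCP. I'll back off, lower, and approach again.

jog_arm([
  [0, [0.2, 0, 0], [0, 0, 0]],
  [0, [0.32, 0, 0], [0, 0, 0]],
  [0, [0.32, 0, 0.2], [0, 0, 0]],
  [0, [0.32, 0, 0.3], [0, 0, 0]],
  [0, [0.32, 0, 0.34], [0, 0, 0]],
])

```text
clock: 5.55
position: [489.3, -92.5, -19.2]
ee_rot: [-0.027, 1.0, -0.0, -0.0]
contact_force: [0.8, -0.4, 0.1]
gripper_width: -0.3
grasp_force: 0.0
```

jog_arm([
  [0, [0, 0, 0.02], [0, 0, 0]],
  [0, [-0.04, 0, 0.03], [0, 0, 0]],
  [0, [-0.07, 0, 0.03], [0, 0, 0]],
  [0, [-0.1, 0, 0.03], [0, 0, 0]],
])

```text
clock: 6.05
position: [500.0, -91.8, -21.4]
ee_rot: [-0.027, 1.0, 0.0, 0.0]
contact_force: [-0.1, 0.1, -0.2]
gripper_width: -0.2
grasp_force: 0.0
```

jog_arm([
  [0, [-0.02, 0, 0], [0, 0, 0]],
  [0, [-0.04, 0, 0], [0, 0, 0]],
])

```text
clock: 6.3
position: [502.8, -91.8, -21.8]
ee_rot: [-0.026, 1.0, -0.0, -0.001]
contact_force: [-2.5, 0.2, 0.9]
gripper_width: -0.1
grasp_force: 1.1
```

jog_arm([
  [0, [-0.02, 0, 0], [0, 0, 0]],
  [0, [-0.04, 0, 0], [0, 0, 0]],
  [0, [-0.06, 0, 0], [0, 0, 0]],
])

```text
clock: 6.68
position: [502.4, -92.2, -23.3]
ee_rot: [-0.026, 1.0, -0.0, -0.007]
contact_force: [-10.4, -0.8, 2.5]
gripper_width: 0.2
grasp_force: 5.5
```

jog_arm([
  [0, [-0.02, 0, -0.01], [0, 0, 0]],
  [0, [-0.04, 0, -0.02], [0, 0, 0]],
  [0, [-0.06, 0, -0.02], [0, 0, 0]],
])

```text
clock: 7.05
position: [503.2, -92.2, -22.9]
ee_rot: [-0.025, 1.0, -0.0, -0.012]
contact_force: [-16.4, 0.8, 2.3]
gripper_width: 0.1
grasp_force: 8.0
```

jog_arm([
  [0, [-0.02, 0, -0.01], [0, 0, 0]],
  [0, [-0.04, 0, -0.02], [0, 0, 0]],
])

```text
clock: 7.3
position: [508.3, -91.9, -21.1]
ee_rot: [-0.025, 1.0, -0.0, -0.011]
contact_force: [-13.3, 0.7, -1.8]
gripper_width: 0.3
grasp_force: 6.4
```

jog_arm([
  [0, [-0.03, 0, 0], [0, 0, 0.015]],
  [0, [-0.06, 0, 0], [0, 0, 0.03]],
  [0, [-0.09, 0, 0], [0, 0, 0.045]],
  [0, [-0.12, 0, 0], [0, 0, 0.06]],
])

```text
clock: 7.8
position: [518.6, -90.9, -21.2]
ee_rot: [0.007, 1.0, -0.0, -0.013]
contact_force: [-16.9, 2.2, 1.7]
gripper_width: -0.2
grasp_force: 8.2
```

jog_arm([
  [0, [-0.03, 0, 0], [0, 0, 0]],
  [0, [-0.06, 0, 0], [0, 0, 0]],
  [0, [-0.09, 0, 0], [0, 0, 0]],
  [0, [-0.12, 0, 0], [0, 0, 0]],
])

```text
clock: 8.3
position: [530.1, -90.6, -21.6]
ee_rot: [0.007, 1.0, 0.0, -0.013]
contact_force: [-16.1, 5.5, -0.0]
gripper_width: 0.1
grasp_force: 8.4
```

jog_arm([
  [0, [0.25, 0, 0], [0, 0, 0]],
  [0, [0.45, -0.1, 0], [0, 0, 0]],
  [0, [0.45, -0.5, 0], [0, 0, 0]],
  [0, [0.45, -0.95, 0], [0, 0, 0]],
])

```text
clock: 8.8
position: [498.7, -185.5, -17.2]
ee_rot: [0.004, 1.0, -0.0, 0.001]
contact_force: [0.3, 0.3, -0.1]
gripper_width: -0.2
grasp_force: 0.0
```

jog_arm([
  [0, [0, -0.45, 0], [0, 0, 0]],
  [0, [0, -0.86, 0], [0, 0, 0]],
  [0, [-0.05, -0.86, 0], [0, 0, 0]],
  [0, [-0.1, -0.86, 0], [0, 0, 0]],
])

```text
clock: 9.3
position: [507.2, -270.9, -17.7]
ee_rot: [0.005, 1.0, -0.0, 0.0]
contact_force: [0.3, -1.2, 0.5]
gripper_width: 0.1
grasp_force: 0.0
```

jog_arm([
  [0, [-0.03, 0, 0], [0, 0, 0]],
  [0, [-0.06, 0, 0], [0, 0, 0]],
  [0, [-0.09, 0, 0], [0, 0, 0]],
  [0, [-0.11, 0, 0], [0, 0, 0]],
])

```text
clock: 9.8
position: [517.9, -270.7, -17.7]
ee_rot: [0.005, 1.0, 0.0, 0.0]
contact_force: [0.4, 0.5, 0.3]
gripper_width: -0.1
grasp_force: 0.0
```

Run:
```python
from h import *
d=grabw('c')
```

```text
(no output)
```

View pics/wc.png

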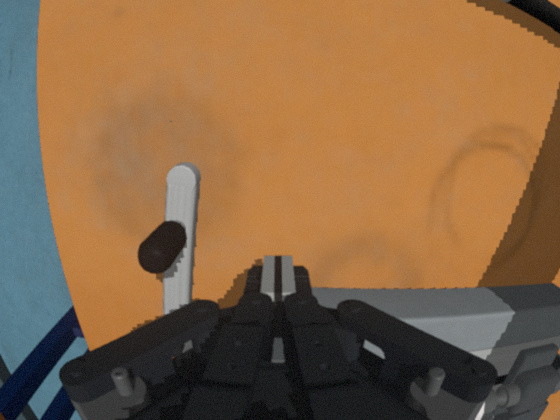

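The wrist view shows the bed's front face at rows 288–320, to the right of the fingers. The latch bar is on the left at (180,170–320) and clears the fingers. I'll fit the face line from the range image.

```bash
cat >> h.py <<'E'
def wcloud(d):
    K=d["intrinsics"];T=d["tool_from_camera"];Q=R.from_quat(d["q"]).as_matrix()
    z=d["range_z"].astype(float); v,u=np.indices(z.shape); a=np.stack([u-K[0,2],v-K[1,2]],-1)/K[0,0]; r=np.linalg.norm(a,axis=-1)+1e-9
    ray=np.concatenate([a*(np.sin(r)/r)[...,None],np.cos(r)[...,None]],-1)
    p=((ray*(z/ray[...,2])[...,None])@T[:3,:3].T+T[:3,3]); return p@Q.T+d["pos"],p
def face(d):
    "front face line of the bed: x at y, yaw; and y extent"
    P,p=wcloud(d)
    m=(d["range_z"]>0)&(P[...,2]>9)&(P[...,2]<34)&(P[...,0]>495)&(P[...,0]<590)&(P[...,1]<-60)&(P[...,1]>-296)&~((abs(p[...,1])<30)&(p[...,0]<16)&(p[...,0]>-12))
    q=P[m]; 
    for _ in range(4):
        c=np.polyfit(q[:,1],q[:,0],1); e=q[:,0]-np.polyval(c,q[:,1]); q=q[abs(e)<max(1.5,1.5*e.std())]
    print("n",len(q),"yaw",np.degrees(np.arctan(-c[0])).round(2),"y",q[:,1].min().round(1),q[:,1].max().round(1),"x@-83,-181,-279",np.polyval(c,[-83,-181,-279]).round(1),"res",e.std().round(2))
E
python3 - <<'E'
from h import *
for n in "bc": face(dict(np.load(f"w{n}.npz")))
E
```

```text
n 3251 yaw 7.75 y -295.5 -120.9 x@-83,-181,-279 [513.7 527.  540.3] res 0.29
n 5032 yaw -4.26 y -254.5 -73.1 x@-83,-181,-279 [544.1 536.8 529.5] res 0.38
```

jog_arm([
  [0, [-0.03, 0, 0], [0, 0, 0]],
  [0, [-0.06, 0, 0], [0, 0, 0]],
  [0, [-0.09, 0, 0], [0, 0, 0]],
  [0, [-0.11, 0, 0], [0, 0, 0]],
  [0, [-0.13, 0, 0], [0, 0, 0]],
])

```text
clock: 10.48
position: [517.6, -269.4, -21.0]
ee_rot: [0.007, 1.0, 0.003, -0.013]
contact_force: [-17.2, -0.8, 3.6]
gripper_width: 0.0
grasp_force: 8.7
```

jog_arm([
  [0, [-0.015, 0, -0.015], [0, 0, -0.005]],
  [0, [-0.03, 0, -0.02], [0, 0, -0.01]],
  [0, [-0.05, 0, -0.02], [0, 0, -0.02]],
  [0, [-0.07, 0, -0.02], [0, 0, -0.03]],
])

```text
clock: 10.98
position: [525.0, -270.2, -19.4]
ee_rot: [-0.009, 1.0, 0.003, -0.012]
contact_force: [-16.7, -3.0, 1.0]
gripper_width: -0.2
grasp_force: 8.2
```

jog_arm([
  [0, [-0.03, 0, 0], [0, 0, -0.01]],
  [0, [-0.06, 0, 0], [0, 0, -0.02]],
  [0, [-0.09, 0, 0], [0, 0, -0.03]],
  [0, [-0.12, 0, 0], [0, 0, -0.04]],
])

```text
clock: 11.48
position: [536.9, -270.4, -19.4]
ee_rot: [-0.03, 0.999, 0.003, -0.013]
contact_force: [-17.1, -5.5, 0.5]
gripper_width: -0.2
grasp_force: 8.5
```

jog_arm([
  [0, [-0.03, 0, 0], [0, 0, -0.01]],
  [0, [-0.06, 0, 0], [0, 0, -0.02]],
  [0, [-0.09, 0, 0], [0, 0, -0.03]],
])

```text
clock: 11.85
position: [545.9, -270.3, -19.6]
ee_rot: [-0.046, 0.999, 0.003, -0.013]
contact_force: [-16.4, -5.8, 0.1]
gripper_width: 0.0
grasp_force: 8.6
```

Run:
```python
from h import *
face(grabw('d'))
```

```text
n 5229 yaw 7.9 y -296.0 -81.9 x@-83,-181,-279 [532.6 546.2 559.8] res 0.36
```

jog_arm([
  [0, [0.25, 0, 0], [0, 0, 0]],
  [0, [0.35, 0.1, 0], [0, 0, 0]],
  [0, [0.35, 0.5, 0], [0, 0, 0]],
  [0, [0.35, 0.95, 0], [0, 0, 0]],
])

```text
clock: 12.4
position: [515.7, -178.2, -15.2]
ee_rot: [-0.047, 0.999, -0.0, 0.001]
contact_force: [0.6, 0.8, -0.6]
gripper_width: 0.1
grasp_force: 0.0
```

jog_arm([
  [0, [0, 0.45, 0], [0, 0, 0]],
  [0, [0, 0.88, 0], [0, 0, 0.03]],
  [0, [-0.05, 0.88, 0], [0, 0, 0.03]],
  [0, [-0.1, 0.88, 0], [0, 0, 0.03]],
])

```text
clock: 12.9
position: [517.6, -90.0, -15.2]
ee_rot: [-0.033, 0.999, 0.0, 0.001]
contact_force: [-0.1, -0.7, 0.4]
gripper_width: 0.0
grasp_force: 0.0
```

Run:
```python
from h import *
from bench import get_image
d=get_image("top"); np.savez("top1.npz",**d); cv2.imwrite("pics/top1.png",cv2.resize(d["img"][130:310,230:450,::-1],None,fx=3.5,fy=3.3,interpolation=cv2.INTER_CUBIC))
face(grabw('e'))
```

```text
n 4607 yaw 8.26 y -293.5 -108.7 x@-83,-181,-279 [532.4 546.6 560.8] res 0.38
```

View pics/top1.png

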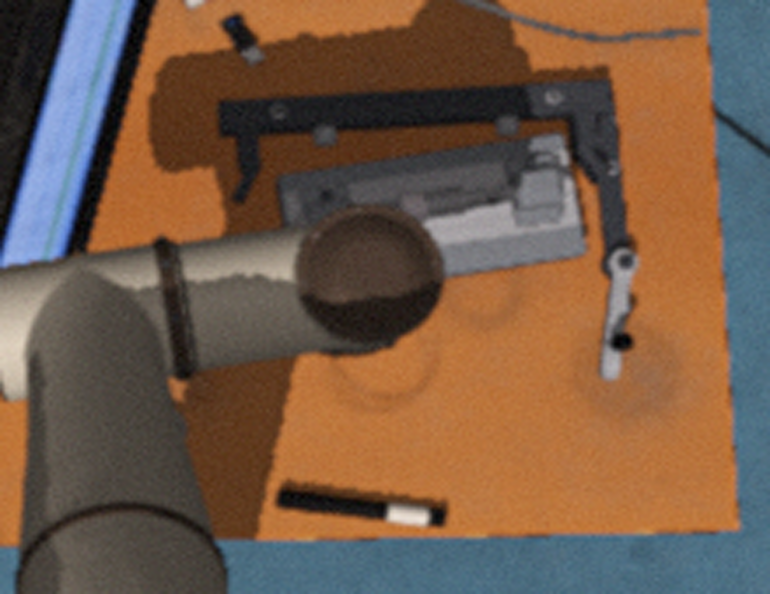

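The top crop shows the bed's back corners at (278,178) and (566,135). They lie between the left keep, inner face near (258,150), and the right keep, near (577,150). The bed sits a few mm to the right, so I'll quantify that.

Run:
```python
from h import *
O=np.array([606.06,-177.27]); y=np.radians(3.28); ex=np.array([np.cos(y),np.sin(y)]);ey=np.array([-ex[1],ex[0]])
d=dict(np.load("top1.npz")); P=cloud(d); Z=P[...,2]
m=(Z>24)&(Z<34)&(P[...,0]>600)&(P[...,0]<720)&(P[...,1]>-360)&(P[...,1]<0)
q=P[m][:,:2]-O; N=np.c_[q@ex,q@ey]
for s in (1,-1):
    for lo in range(10,100,6):
        k=(N[:,0]>=lo)&(N[:,0]<lo+6)&(N[:,1]*s>112); 
        if k.sum(): print(s,lo,k.sum(),(N[k,1]*s).min().round(1),(N[k,1]*s).max().round(1))
k=(N[:,0]>40); print("rear x",np.percentile(N[k&(abs(N[:,1])<55),0],[2,50,98]), "front of rear bar slope")
f=lambda c:(c[0]/3.5+230,c[1]/3.3+130)
for c,h in [((278,178),38),((566,135),38),((586,238),38),((325,147),22),((507,134),22)]:
    w=onplane(d,f(c),h)[0][:2]-O; print(c,(w@ex).round(1),(w@ey).round(1))
# rear bar yaw via top-bar front edge, from mean x by y
r=(N[:,0]>60)&(abs(N[:,1])<120); ys=np.arange(-110,111,20); xs=[np.mean(N[r&(abs(N[:,1]-t)<10),0]) for t in ys]; print(np.round(xs,1),np.degrees(np.polyfit(ys,xs,1)[0]))
```

```text
1 10 6 137.5 145.6
1 16 7 134.3 142.6
1 22 9 128.6 139.5
1 28 7 125.4 133.6
1 34 8 122.3 138.0
1 40 10 124.4 138.0
1 46 14 123.8 137.6
1 52 9 123.3 136.9
1 58 14 122.6 136.2
1 64 26 114.2 149.2
1 70 29 114.0 148.4
1 76 28 116.0 150.9
1 82 32 112.5 150.5
1 88 23 112.7 150.0
-1 10 12 129.0 139.2
-1 16 12 124.3 138.9
-1 22 9 121.9 132.8
-1 28 10 119.4 133.1
-1 34 14 119.5 134.4
-1 40 14 119.4 136.2
-1 46 11 119.6 132.3
-1 52 11 118.6 133.7
-1 58 21 112.9 146.9
-1 64 27 114.0 148.7
-1 70 29 113.7 146.7
-1 76 27 113.7 147.0
-1 82 26 112.4 148.1
-1 88 1 142.6 142.6
rear x [64.77369893 77.52135864 90.62820961] front of rear bar slope
(278, 178) 24.9 109.4
(566, 135) 43.0 -110.9
(586, 238) -41.0 -117.2
(325, 147) 50.0 70.0
(507, 134) 50.0 -70.0
[75.3 76.  74.4 77.  76.6 77.3 77.2 77.7 78.7 75.4 78.5 77.5] 0.6559031070591006
```

jog_arm([
  [0, [-0.03, 0, 0], [0, 0, 0]],
  [0, [-0.06, 0, -0.01], [0, 0, 0]],
  [0, [-0.09, 0, -0.01], [0, 0, 0]],
  [0, [-0.12, 0, -0.02], [0, 0, 0]],
  [0, [-0.15, 0, -0.02], [0, 0, 0]],
])

```text
clock: 13.62
position: [521.0, -91.1, -16.2]
ee_rot: [-0.03, 0.999, -0.0, -0.011]
contact_force: [-16.3, -1.9, 3.2]
gripper_width: -0.3
grasp_force: 7.8
```

jog_arm([
  [0, [-0.02, 0, 0], [0, 0, 0]],
  [0, [-0.04, 0, -0.01], [0, 0, 0]],
  [0, [-0.06, 0, -0.01], [0, 0, 0.01]],
  [0, [-0.08, 0, -0.01], [0, 0, 0.02]],
])

```text
clock: 14.12
position: [526.4, -90.4, -16.2]
ee_rot: [-0.019, 1.0, -0.0, -0.013]
contact_force: [-17.0, 1.0, 2.8]
gripper_width: 0.2
grasp_force: 7.9
```

jog_arm([
  [0, [-0.03, 0, 0], [0, 0, 0]],
  [0, [-0.06, 0, -0.01], [0, 0, 0.01]],
  [0, [-0.09, 0, -0.01], [0, 0, 0.02]],
])

```text
clock: 14.5
position: [535.7, -89.7, -15.4]
ee_rot: [-0.009, 1.0, 0.0, -0.013]
contact_force: [-16.7, 2.3, 2.6]
gripper_width: -0.2
grasp_force: 8.2
```

Run:
```python
from h import *
face(grabw('f'))
```

```text
n 4997 yaw 2.03 y -286.3 -108.0 x@-83,-181,-279 [548.2 551.6 555.1] res 0.36
```

jog_arm([
  [0, [0.2, 0, 0], [0, 0, 0]],
  [0, [0.28, -0.1, 0.03], [0, 0, 0]],
  [0, [0.28, -0.5, 0.04], [0, 0, 0]],
  [0, [0.28, -0.92, 0.04], [0, 0, 0]],
])

```text
clock: 15.05
position: [523.5, -182.7, -15.4]
ee_rot: [-0.012, 1.0, -0.0, 0.001]
contact_force: [1.3, 0.1, 0.2]
gripper_width: 0.4
grasp_force: 0.0
```

jog_arm([
  [0, [0, -0.45, 0], [0, 0, 0]],
  [0, [-0.05, -0.88, 0], [0, 0, 0]],
  [0, [-0.15, -0.88, 0], [0, 0, 0]],
  [0, [-0.2, -0.88, 0], [0, 0, 0]],
])

```text
clock: 15.55
position: [542.8, -269.1, -16.3]
ee_rot: [-0.01, 1.0, 0.0, -0.002]
contact_force: [-6.9, -2.0, 0.6]
gripper_width: -0.4
grasp_force: 3.3
```

jog_arm([
  [0, [-0.03, 0, -0.01], [0, 0, 0]],
  [0, [-0.06, 0, -0.02], [0, 0, 0]],
  [0, [-0.09, 0, -0.03], [0, 0, 0]],
])

```text
clock: 15.92
position: [542.0, -266.3, -16.1]
ee_rot: [-0.01, 1.0, 0.003, -0.012]
contact_force: [-17.2, -4.4, 0.7]
gripper_width: 0.3
grasp_force: 8.7
```

jog_arm([
  [0, [-0.03, 0, 0], [0, 0, 0]],
  [0, [-0.06, 0, 0], [0, 0, -0.01]],
  [0, [-0.08, 0, 0], [0, 0, -0.02]],
])

```text
clock: 16.3
position: [548.6, -266.6, -16.5]
ee_rot: [-0.021, 1.0, 0.003, -0.013]
contact_force: [-17.4, -4.8, 0.1]
gripper_width: -0.1
grasp_force: 8.8
```

Run:
```python
from h import *
face(grabw('g'))
```

```text
n 5215 yaw 4.73 y -294.2 -79.1 x@-83,-181,-279 [546.1 554.2 562.3] res 0.37
```

jog_arm([
  [0, [-0.02, 0, 0], [0, 0, 0]],
  [0, [-0.04, 0, 0], [0, 0, -0.01]],
])

```text
clock: 16.6
position: [552.0, -266.6, -16.6]
ee_rot: [-0.026, 1.0, 0.003, -0.013]
contact_force: [-17.9, -6.1, 0.4]
gripper_width: 0.2
grasp_force: 10.6
```

jog_arm([
  [0, [-0.02, 0, 0], [0, 0, 0]],
])

```text
clock: 16.73
position: [551.8, -266.5, -16.7]
ee_rot: [-0.026, 1.0, 0.004, -0.016]
contact_force: [-24.4, -5.7, 5.3]
gripper_width: -0.2
grasp_force: 12.1
```

jog_arm([
  [0, [0.2, 0, 0], [0, 0, 0]],
  [0, [0.33, 0.1, 0], [0, 0, 0]],
  [0, [0.33, 0.5, 0], [0, 0, 0.02]],
  [0, [0.33, 0.9, 0], [0, 0, 0.02]],
])

```text
clock: 17.23
position: [530.0, -178.3, -12.4]
ee_rot: [-0.017, 1.0, -0.0, 0.001]
contact_force: [0.8, 0.3, -0.9]
gripper_width: -0.1
grasp_force: 0.0
```

jog_arm([
  [0, [0, 0.45, 0], [0, 0, 0]],
  [0, [0, 0.86, 0], [0, 0, 0]],
  [0, [-0.03, 0.86, 0], [0, 0, 0]],
  [0, [-0.06, 0.86, 0], [0, 0, 0]],
])

```text
clock: 17.73
position: [533.4, -93.2, -12.4]
ee_rot: [-0.017, 1.0, 0.0, 0.001]
contact_force: [-0.7, 0.5, 0.0]
gripper_width: 0.0
grasp_force: 0.0
```

Run:
```python
from h import *
face(grabw('h'))
```

```text
n 5025 yaw 6.14 y -292.0 -111.4 x@-83,-181,-279 [545.  555.5 566.1] res 0.38
```

jog_arm([
  [0, [-0.01, 0, 0.04], [0, 0, 0]],
  [0, [-0.04, 0, 0.03], [0, 0, 0]],
  [0, [-0.07, 0, 0.02], [0, 0, 0]],
  [0, [-0.1, 0, 0.01], [0, 0, 0]],
])

```text
clock: 18.27
position: [533.7, -94.8, -16.5]
ee_rot: [-0.014, 1.0, 0.0, -0.009]
contact_force: [-13.3, -0.1, -1.6]
gripper_width: 0.3
grasp_force: 6.2
```

jog_arm([
  [0, [-0.02, 0, 0], [0, 0, 0]],
  [0, [-0.04, 0, 0], [0, 0, 0.01]],
])

```text
clock: 18.52
position: [533.8, -95.1, -17.0]
ee_rot: [-0.009, 1.0, -0.0, -0.013]
contact_force: [-17.2, -0.8, 4.3]
gripper_width: 0.1
grasp_force: 8.5
```

Run:
```python
from h import *
face(grabw('i'))
```

```text
n 4660 yaw 5.99 y -292.2 -113.5 x@-83,-181,-279 [545.4 555.7 565.9] res 0.36
```

jog_arm([
  [0, [-0.01, 0, -0.01], [0, 0, 0]],
  [0, [-0.02, 0, -0.01], [0, 0, 0]],
  [0, [-0.03, 0, -0.01], [0, 0, 0]],
])

```text
clock: 18.95
position: [536.1, -94.9, -16.4]
ee_rot: [-0.009, 1.0, -0.0, -0.014]
contact_force: [-17.4, 1.5, 4.0]
gripper_width: 0.1
grasp_force: 8.9
```

jog_arm([
  [0, [-0.015, 0, 0], [0, 0, 0]],
  [0, [-0.03, 0, 0], [0, 0, 0]],
])

```text
clock: 19.2
position: [539.2, -94.7, -16.5]
ee_rot: [-0.009, 1.0, 0.0, -0.014]
contact_force: [-16.8, 1.7, 2.3]
gripper_width: 0.1
grasp_force: 8.4
```

jog_arm([
  [0, [-0.015, 0, 0], [0, 0, 0]],
  [0, [-0.025, 0, 0], [0, 0, 0]],
])

```text
clock: 19.45
position: [541.7, -94.5, -16.5]
ee_rot: [-0.008, 1.0, 0.0, -0.014]
contact_force: [-16.9, 2.4, 2.8]
gripper_width: -0.1
grasp_force: 8.6
```

jog_arm([
  [0, [-0.01, 0, 0], [0, 0, 0]],
])

```text
clock: 19.58
position: [542.5, -94.5, -16.5]
ee_rot: [-0.008, 1.0, 0.0, -0.014]
contact_force: [-17.2, 1.7, 2.0]
gripper_width: 0.1
grasp_force: 8.6
```

jog_arm([
  [0, [-0.01, 0, 0], [0, 0, 0]],
])

```text
clock: 19.7
position: [543.5, -94.4, -16.6]
ee_rot: [-0.008, 1.0, 0.0, -0.014]
contact_force: [-16.2, 3.4, 1.7]
gripper_width: 0.3
grasp_force: 8.6
```

jog_arm([
  [0, [-0.01, 0, 0], [0, 0, 0]],
])

```text
clock: 19.82
position: [544.4, -94.3, -16.6]
ee_rot: [-0.008, 1.0, 0.0, -0.014]
contact_force: [-16.4, 2.9, 1.6]
gripper_width: 0.1
grasp_force: 8.7
```

jog_arm([
  [0, [-0.01, 0, 0], [0, 0, 0]],
])

```text
clock: 19.95
position: [544.4, -94.5, -16.7]
ee_rot: [-0.008, 1.0, 0.0, -0.015]
contact_force: [-20.1, 3.1, 4.0]
gripper_width: 0.3
grasp_force: 9.9
```

Run:
```python
from h import *
face(grabw('j'))
```

```text
n 5016 yaw 1.39 y -287.9 -73.0 x@-83,-181,-279 [557.  559.4 561.8] res 0.38
```

jog_arm([
  [0, [0.2, 0, 0], [0, 0, 0]],
  [0, [0.28, -0.1, 0.01], [0, 0, 0]],
  [0, [0.28, -0.5, 0.01], [0, 0, -0.02]],
  [0, [0.28, -0.9, 0.01], [0, 0, -0.02]],
])

```text
clock: 20.5
position: [534.5, -185.5, -13.1]
ee_rot: [-0.022, 1.0, -0.0, 0.001]
contact_force: [0.8, 0.6, -0.4]
gripper_width: 0.0
grasp_force: 0.0
```

jog_arm([
  [0, [0, -0.45, 0], [0, 0, 0]],
  [0, [-0.04, -0.86, 0], [0, 0, 0]],
  [0, [-0.14, -0.86, 0], [0, 0, 0]],
  [0, [-0.18, -0.86, 0], [0, 0, 0]],
])

```text
clock: 21.0
position: [549.7, -269.3, -15.2]
ee_rot: [-0.02, 1.0, 0.001, -0.006]
contact_force: [-11.1, -1.9, 1.8]
gripper_width: -0.3
grasp_force: 5.6
```

jog_arm([
  [0, [-0.02, 0, -0.01], [0, 0, 0]],
  [0, [-0.04, 0, -0.02], [0, 0, 0]],
])

```text
clock: 21.25
position: [549.3, -267.7, -14.8]
ee_rot: [-0.02, 1.0, 0.003, -0.01]
contact_force: [-14.7, -2.9, -0.6]
gripper_width: -0.2
grasp_force: 7.0
```

jog_arm([
  [0, [-0.01, 0, 0], [0, 0, 0]],
  [0, [-0.02, 0, 0], [0, 0, 0]],
])

```text
clock: 21.5
position: [549.2, -267.6, -14.8]
ee_rot: [-0.02, 1.0, 0.003, -0.012]
contact_force: [-18.3, -3.1, 3.4]
gripper_width: -0.1
grasp_force: 8.8
```

jog_arm([
  [0, [-0.01, 0, 0], [0, 0, 0]],
])

```text
clock: 21.62
position: [549.1, -267.5, -14.9]
ee_rot: [-0.02, 1.0, 0.003, -0.013]
contact_force: [-18.9, -2.7, 4.5]
gripper_width: 0.2
grasp_force: 9.6
```

jog_arm([
  [0, [0, 0, -0.02], [0, 0, 0]],
  [0, [-0.01, 0, -0.02], [0, 0, 0]],
])

```text
clock: 21.88
position: [551.0, -267.2, -13.5]
ee_rot: [-0.02, 1.0, 0.003, -0.012]
contact_force: [-15.6, -2.7, 0.5]
gripper_width: 0.1
grasp_force: 8.2
```

jog_arm([
  [0, [-0.01, 0, 0], [0, 0, 0]],
])

```text
clock: 22.0
position: [551.4, -267.3, -13.5]
ee_rot: [-0.02, 1.0, 0.003, -0.013]
contact_force: [-16.8, -3.6, 0.4]
gripper_width: -0.3
grasp_force: 8.5
```

jog_arm([
  [0, [-0.01, 0, 0], [0, 0, 0]],
])

```text
clock: 22.12
position: [551.6, -267.4, -13.5]
ee_rot: [-0.02, 1.0, 0.003, -0.014]
contact_force: [-18.8, -3.3, 2.2]
gripper_width: -0.1
grasp_force: 9.6
```

jog_arm([
  [0, [-0.008, 0, 0], [0, 0, 0]],
])

```text
clock: 22.25
position: [551.5, -267.3, -13.5]
ee_rot: [-0.02, 1.0, 0.003, -0.014]
contact_force: [-19.8, -2.8, 2.9]
gripper_width: -0.1
grasp_force: 10.3
```

jog_arm([
  [0, [-0.01, 0, -0.01], [0, 0, 0]],
])

```text
clock: 22.38
position: [551.4, -267.1, -13.3]
ee_rot: [-0.019, 1.0, 0.004, -0.016]
contact_force: [-19.9, -4.1, -1.0]
gripper_width: 0.4
grasp_force: 10.1
```

Run:
```python
from h import *
face(grabw('k'))
```

```text
n 4897 yaw 2.67 y -292.6 -76.0 x@-83,-181,-279 [555.7 560.3 564.8] res 0.36
```

jog_arm([
  [0, [0.2, 0, 0], [0, 0, 0]],
  [0, [0.3, 0.1, 0], [0, 0, 0]],
  [0, [0.3, 0.5, 0], [0, 0, 0]],
  [0, [0.3, 0.9, 0.02], [0, 0, 0]],
])

```text
clock: 22.92
position: [534.0, -178.4, -10.0]
ee_rot: [-0.021, 1.0, -0.0, 0.001]
contact_force: [0.9, 0.7, -0.4]
gripper_width: 0.0
grasp_force: 0.0
```

jog_arm([
  [0, [0, 0.45, 0], [0, 0, 0]],
  [0, [-0.03, 0.86, 0], [0, 0, 0]],
  [0, [-0.1, 0.86, 0], [0, 0, 0]],
  [0, [-0.13, 0.86, 0], [0, 0, 0]],
])

```text
clock: 23.42
position: [543.4, -92.7, -10.2]
ee_rot: [-0.022, 1.0, 0.0, 0.001]
contact_force: [-0.2, -0.0, 1.2]
gripper_width: 0.1
grasp_force: 0.0
```

jog_arm([
  [0, [0, 0, 0.05], [0, 0, 0]],
  [0, [-0.04, 0, 0.04], [0, 0, 0]],
  [0, [-0.07, 0, 0.03], [0, 0, 0]],
  [0, [-0.1, 0, 0.02], [0, 0, 0]],
  [0, [-0.11, 0, 0.02], [0, 0, 0]],
])

```text
clock: 24.05
position: [544.1, -94.2, -15.2]
ee_rot: [-0.019, 1.0, 0.0, -0.009]
contact_force: [-12.5, 0.1, 3.2]
gripper_width: -0.1
grasp_force: 6.4
```

jog_arm([
  [0, [-0.01, 0, 0], [0, 0, 0]],
])

```text
clock: 24.18
position: [544.0, -94.2, -15.3]
ee_rot: [-0.019, 1.0, -0.0, -0.01]
contact_force: [-14.0, -0.2, 2.1]
gripper_width: 0.1
grasp_force: 7.1
```

jog_arm([
  [0, [-0.01, 0, -0.01], [0, 0, 0]],
])

```text
clock: 24.3
position: [543.9, -94.2, -15.1]
ee_rot: [-0.019, 1.0, 0.0, -0.011]
contact_force: [-13.2, 0.2, -3.0]
gripper_width: 0.0
grasp_force: 6.7
```

jog_arm([
  [0, [-0.01, 0, 0], [0, 0, 0]],
  [0, [-0.02, 0, 0], [0, 0, 0]],
])

```text
clock: 24.55
position: [543.7, -94.2, -15.1]
ee_rot: [-0.019, 1.0, 0.0, -0.014]
contact_force: [-18.0, 0.8, 4.7]
gripper_width: -0.4
grasp_force: 9.1
```

jog_arm([
  [0, [-0.01, 0, 0], [0, 0, 0]],
])

```text
clock: 24.68
position: [543.6, -94.3, -15.3]
ee_rot: [-0.019, 1.0, 0.0, -0.015]
contact_force: [-19.5, -0.6, 4.9]
gripper_width: 0.0
grasp_force: 9.8
```

jog_arm([
  [0, [-0.01, 0, -0.005], [0, 0, 0]],
])

```text
clock: 24.8
position: [544.4, -94.1, -15.3]
ee_rot: [-0.019, 1.0, 0.0, -0.015]
contact_force: [-18.8, 1.4, 1.3]
gripper_width: 0.3
grasp_force: 9.4
```

jog_arm([
  [0, [-0.005, 0, -0.005], [0, 0, 0]],
])

```text
clock: 24.92
position: [544.3, -94.1, -15.2]
ee_rot: [-0.018, 1.0, 0.0, -0.015]
contact_force: [-18.1, 0.4, -1.3]
gripper_width: 0.3
grasp_force: 9.1
```

jog_arm([
  [0, [-0.01, 0, -0.005], [0, 0, 0]],
])

```text
clock: 25.05
position: [544.2, -94.1, -15.2]
ee_rot: [-0.018, 1.0, 0.0, -0.017]
contact_force: [-19.7, 0.9, -2.7]
gripper_width: 0.0
grasp_force: 9.8
```

Run:
```python
from h import *
face(grabw('l'))
```

```text
n 4974 yaw 2.25 y -288.9 -73.6 x@-83,-181,-279 [556.8 560.6 564.5] res 0.36
```

jog_arm([
  [0, [-0.01, 0, 0], [0, 0, 0]],
])

```text
clock: 25.22
position: [544.1, -94.1, -15.2]
ee_rot: [-0.018, 1.0, 0.0, -0.018]
contact_force: [-22.2, 2.3, 2.6]
gripper_width: 0.1
grasp_force: 11.2
```

jog_arm([
  [0, [-0.008, 0, 0], [0, 0, 0]],
])

```text
clock: 25.35
position: [544.1, -94.1, -15.2]
ee_rot: [-0.018, 1.0, 0.0, -0.019]
contact_force: [-23.9, 2.9, 3.5]
gripper_width: -0.0
grasp_force: 11.9
```

jog_arm([
  [0, [0.2, 0, 0], [0, 0, 0]],
  [0, [0.31, -0.1, 0], [0, 0, 0]],
  [0, [0.31, -0.5, 0.02], [0, 0, 0]],
  [0, [0.31, -0.9, 0.03], [0, 0, 0]],
])

```text
clock: 25.85
position: [536.6, -185.4, -12.5]
ee_rot: [-0.022, 1.0, -0.0, 0.001]
contact_force: [0.6, -0.3, -0.8]
gripper_width: 0.2
grasp_force: 0.0
```

jog_arm([
  [0, [0, -0.45, 0], [0, 0, 0]],
  [0, [-0.03, -0.86, 0], [0, 0, 0]],
  [0, [-0.1, -0.86, 0], [0, 0, 0]],
  [0, [-0.15, -0.86, 0], [0, 0, 0]],
])

```text
clock: 26.35
position: [552.4, -269.4, -13.5]
ee_rot: [-0.021, 1.0, 0.0, -0.002]
contact_force: [-6.4, -1.0, 0.2]
gripper_width: 0.4
grasp_force: 3.3
```

jog_arm([
  [0, [-0.03, 0, -0.01], [0, 0, 0]],
  [0, [-0.06, 0, -0.02], [0, 0, 0]],
  [0, [-0.08, 0, -0.03], [0, 0, 0]],
])

```text
clock: 26.72
position: [551.6, -266.6, -13.4]
ee_rot: [-0.021, 1.0, 0.003, -0.011]
contact_force: [-14.4, -3.6, -1.2]
gripper_width: -0.0
grasp_force: 7.6
```

jog_arm([
  [0, [-0.01, 0, -0.005], [0, 0, 0]],
  [0, [-0.02, 0, -0.005], [0, 0, 0]],
])

```text
clock: 26.98
position: [551.4, -266.5, -13.3]
ee_rot: [-0.02, 1.0, 0.003, -0.013]
contact_force: [-17.8, -3.2, 1.3]
gripper_width: 0.4
grasp_force: 9.0
```

jog_arm([
  [0, [-0.01, 0, -0.005], [0, 0, 0]],
])

```text
clock: 27.1
position: [551.5, -266.4, -13.2]
ee_rot: [-0.02, 1.0, 0.003, -0.014]
contact_force: [-19.1, -4.2, -0.2]
gripper_width: -0.0
grasp_force: 9.2
```

jog_arm([
  [0, [-0.012, 0, -0.003], [0, 0, 0]],
])

```text
clock: 27.22
position: [551.4, -266.3, -13.2]
ee_rot: [-0.02, 1.0, 0.004, -0.015]
contact_force: [-20.0, -4.2, 0.6]
gripper_width: 0.0
grasp_force: 10.3
```

jog_arm([
  [0, [-0.008, 0, 0], [0, 0, 0]],
])

```text
clock: 27.35
position: [551.3, -266.3, -13.2]
ee_rot: [-0.02, 1.0, 0.004, -0.016]
contact_force: [-21.2, -4.0, 2.4]
gripper_width: -0.0
grasp_force: 11.0
```

Run:
```python
from h import *
d=grabw('m'); face(d)
P,p=wcloud(d)
# latch bar points: z 20-28, y<-298
m=(d["range_z"]>0)&(P[...,2]>19)&(P[...,2]<29)&(P[...,1]<-296)&(P[...,1]>-345)&(P[...,0]>440)&(P[...,0]<560)&(p[...,2]>0)
q=P[m]; print(len(q), cv2.fitLine(q[:,:2].astype(np.float32),cv2.DIST_HUBER,0,.01,.01).ravel(), q.min(0).round(1),q.max(0).round(1))
k=(d["range_z"]>0)&(P[...,2]>52)&(P[...,2]<64)&(P[...,1]<-290)&(P[...,1]>-345)&(P[...,0]>440)&(P[...,0]<540)
q=P[k]; print(len(q),np.median(q,0).round(1))
```

```text
n 4914 yaw 2.41 y -292.4 -74.9 x@-83,-181,-279 [556.5 560.6 564.7] res 0.36Traceback (most recent call last):
  File "<stdin>", line 6, in <module>
cv2.error: OpenCV(4.12.0) /io/opencv/modules/imgproc/src/linefit.cpp:50: error: (-215:Assertion failed) count > 0 in function 'fitLine2D_wods'
```

The bed is against both stops: the force rose without motion on each side, and the face yaw of 2.4° matches the nest. Next is the latch. I'll retract, rise, move to the outer side of the knob and yaw to about 45°.

jog_arm([
  [0, [0.2, 0, 0], [0, 0, 0]],
  [0, [0.4, 0, -0.3], [0, 0, 0]],
  [0, [0.6, 0, -0.65], [0, 0, -0.15]],
  [0, [0.8, -0.3, -0.65], [0, 0, -0.3]],
  [0, [0.97, -0.63, -0.65], [0, 0, -0.45]],
  [0, [0.97, -0.63, -0.65], [0, 0, -0.6]],
  [0, [0.97, -0.63, -0.65], [0, 0, -0.71]],
])

```text
clock: 28.28
position: [473.3, -335.1, 56.5]
ee_rot: [-0.385, 0.923, -0.0, 0.001]
contact_force: [-0.3, 0.4, 0.2]
gripper_width: -0.4
grasp_force: 0.0
```

Run:
```python
from h import *
from bench import get_image
d=grabw('n'); t=get_image("top"); np.savez("top2.npz",**t); 
P,p=wcloud(d)
k=(d["range_z"]>0)&(P[...,2]>30)&(P[...,2]<64)&(P[...,1]<-285)&(P[...,1]>-345)&(P[...,0]>440)&(P[...,0]<530)&(p[...,2]>-15)
q=P[k]; print(len(q)); 
if len(q): print(np.median(q,0).round(1),q.min(0).round(1),q.max(0).round(1))
i=np.hstack([d["img"][:, :, ::-1][60:420,60:500], cv2.resize(t["img"][130:260,280:430,::-1],(360,312),interpolation=cv2.INTER_CUBIC).copy() if 0 else cv2.copyMakeBorder(cv2.resize(t["img"][130:260,280:430,::-1],(360,312)),0,48,0,0,cv2.BORDER_CONSTANT)])
cv2.imwrite("pics/n.png",i)
```

```text
0
```

View pics/n.png

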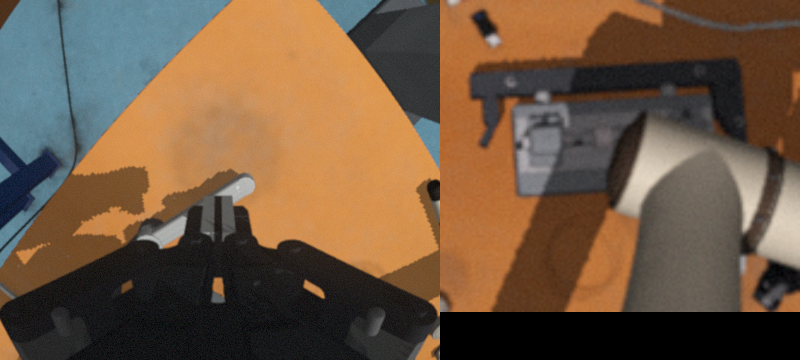

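The left panel shows the latch bar from its end at (245,185) to near the pivot at (150,243), with the knob hidden by the fingers. The right panel shows the bed back against both buttons.

Run:
```python
from h import *
d=dict(np.load("wn.npz"))
print(won(d,[(305,245),(296,240),(300,252),(210,303)],24).round(1).tolist(), d["pos"])
d=dict(np.load("wc.npz")); print(won(d,[(182,170),(178,310)],24).round(1).tolist()); print(won(d,[(170,232)],59).round(1),won(d,[(152,262)],28).round(1))
c=dict(np.load("wc.npz"));P,p=wcloud(c); print([P[v,u].round(0).tolist() for u,v in((172,232),(160,245),(150,262),(182,180))])
```

```text
[[469.4, -313.8, 24.0], [471.3, -320.9, 24.0], [475.5, -312.4, 24.0], [553.7, -328.6, 24.0]] [ 473.31942859 -335.11337691   56.48448635]
[[465.6, -311.8, 24.0], [535.7, -322.0, 24.0]]
[[ 480.4 -307.2   59. ]] [[ 506.9 -329.6   28. ]]
[[486.0, -312.0, 43.0], [487.0, -313.0, 55.0], [492.0, -316.0, 59.0], [470.0, -312.0, 23.0]]
```

jog_arm([
  [0, [0, 0, 0.25], [0, 0, 0]],
  [0, [0, 0, 0.45], [0, 0, 0]],
  [0, [0, 0, 0.49], [0, 0, 0]],
])

```text
clock: 28.75
position: [472.3, -334.5, 6.0]
ee_rot: [-0.383, 0.924, 0.001, -0.001]
contact_force: [0.5, -0.1, 0.4]
gripper_width: -0.0
grasp_force: 0.0
```

Run:
```python
from h import *
from bench import read_state
s=read_state(); print(s["position"].round(1))
Q=R.from_quat(s["ee_rot"]).as_matrix()
pv=np.array([559,-327]); 
for f in np.linspace(170.4,92.4,13):
    k=pv+66*np.array([np.cos(np.radians(f)),np.sin(np.radians(f))]); t=k-12.7
    dd=Q.T@np.r_[t-s["position"][:2],0]; print(round(f),k.round(0),(dd[:2]/100).round(3))
```

```text
[ 472.3 -334.5    6. ]
170 [ 494. -316.] [-0.104 -0.022]
164 [ 496. -309.] [-0.168  0.018]
157 [ 498. -302.] [-0.235  0.05 ]
151 [ 501. -295.] [-0.306  0.075]
144 [ 505. -289.] [-0.379  0.091]
138 [ 510. -283.] [-0.453  0.099]
131 [ 515. -277.] [-0.528  0.098]
125 [ 521. -273.] [-0.602  0.09 ]
118 [ 528. -269.] [-0.675  0.072]
112 [ 534. -266.] [-0.746  0.047]
105 [ 541. -263.] [-0.813  0.014]
99 [ 549. -262.] [-0.875 -0.027]
92 [ 556. -261.] [-0.933 -0.075]
```

jog_arm([
  [0, [-0.05, -0.02, 0], [0, 0, 0]],
  [0, [-0.1, -0.02, 0], [0, 0, 0]],
  [0, [-0.17, 0.02, 0], [0, 0, 0]],
  [0, [-0.23, 0.05, 0], [0, 0, 0]],
  [0, [-0.3, 0.075, 0], [0, 0, 0]],
])

```text
clock: 29.38
position: [488.0, -308.4, 7.2]
ee_rot: [-0.383, 0.924, 0.0, -0.0]
contact_force: [-4.1, -0.8, 2.3]
gripper_width: -0.1
grasp_force: 1.7
```

jog_arm([
  [0, [-0.08, 0.015, 0], [0, 0, 0]],
  [0, [-0.15, 0.025, 0], [0, 0, 0]],
  [0, [-0.23, 0.025, 0], [0, 0, 0]],
  [0, [-0.3, 0.015, 0], [0, 0, 0]],
  [0, [-0.37, 0, 0], [0, 0, 0]],
])

```text
clock: 30.0
position: [515.4, -282.6, 7.0]
ee_rot: [-0.383, 0.924, -0.0, 0.0]
contact_force: [-2.6, -1.0, 0.1]
gripper_width: 0.3
grasp_force: 1.1
```

jog_arm([
  [0, [-0.07, -0.025, 0], [0, 0, 0]],
  [0, [-0.14, -0.06, 0], [0, 0, 0]],
  [0, [-0.2, -0.1, 0], [0, 0, 0]],
])

```text
clock: 30.38
position: [536.7, -275.7, 7.2]
ee_rot: [-0.383, 0.924, -0.0, 0.0]
contact_force: [-2.5, 0.3, 1.0]
gripper_width: 0.3
grasp_force: 1.1
```

jog_arm([
  [0, [-0.02, -0.02, 0], [0, 0, 0]],
  [0, [-0.035, -0.03, 0], [0, 0, 0]],
  [0, [-0.05, -0.04, 0], [0, 0, 0]],
])

```text
clock: 30.75
position: [542.5, -275.3, 7.2]
ee_rot: [-0.383, 0.924, -0.0, 0.0]
contact_force: [-2.2, -2.0, -0.3]
gripper_width: 0.2
grasp_force: 1.3
```

jog_arm([
  [0, [-0.015, -0.01, 0], [0, 0, 0]],
  [0, [-0.03, -0.02, 0], [0, 0, 0]],
])

```text
clock: 31.0
position: [543.0, -275.1, 7.1]
ee_rot: [-0.383, 0.924, 0.001, -0.003]
contact_force: [-9.4, -5.7, 4.6]
gripper_width: -0.3
grasp_force: 5.1
```

jog_arm([
  [0, [0.15, 0, 0], [0, 0, 0]],
  [0, [0.4, 0, -0.1], [0, 0, 0]],
  [0, [0.7, -0.3, -0.5], [0, 0, 0]],
  [0, [1, -0.6, -1], [0, 0, 0]],
  [0, [1, -0.8, -1], [0, 0, 0]],
])

```text
clock: 31.62
position: [533.3, -406.5, 113.7]
ee_rot: [-0.382, 0.924, -0.005, 0.004]
contact_force: [0.2, 0.2, -1.0]
gripper_width: 0.0
grasp_force: 0.0
```

Run:
```python
from h import *
from bench import get_image
d=grabw('o'); t=get_image("top")
a=d["img"][:,:,::-1][60:420,60:460]; b=cv2.resize(t["img"][130:280,270:430,::-1],(384,360),interpolation=cv2.INTER_CUBIC)
cv2.imwrite("pics/o.png",np.hstack([a,b])); np.savez("top3.npz",**t)
```

View pics/o.png

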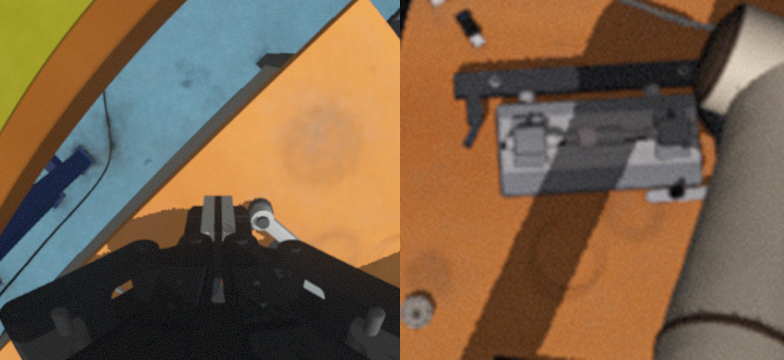

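The latch lies straight across the bed's front: the bar is at about (675,192) in the right panel, parallel to the face. The bed is still back against both buttons, and the arm touches nothing. Handing in.

```bash
python3 -c "
from bench import *
print(read_state()['contact_force'].round(1)); print(job_done())"
```

```text
[-0.6  1.2 -0.1]
the job is handed in; nothing more can be done
None
```

The bench centre is home against both stop buttons and the latch is across its front at its end stop, handed in at about 32 s; pushes stayed near 17–24 N, except that one touch on the right stop read about 25 N (24.4 N along the push), right at the limit.

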